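Snap the take-up spindle into the cup sealer and pump the film lever

ROBOT

A 6-joint arm with a two-finger parallel gripper is mounted at the origin on the work surface. World frame = base frame: x ahead of the robot, y to its left, z up, the work surface at z = 0. Lengths are in m, angles in rad, forces in N, time in s.
With the tool pointing down it reaches from about 0.3 to 0.775 m from the base axis. Payload 14.6 kg.
Tool frame: the origin (TCP) lies on the centre line of the jaws, within the pads' length; the fingertips stand 19 mm ahead of it and the grasp point (between the pads) is the TCP; y points along the fingers, x is the direction in which the jaws open and shut, and the axes are right-handed (so a half turn about y gives the same grasp; the last joint's range is limited). The gripper opens to 94 mm and grips with 3 to 60 N. Pads are 16 mm wide; open, the fingers measure 119 mm over their backs; the gripper's body (75 mm by 177 mm) begins 78 mm behind the grasp point.
Start: joints at [-1.255, 0.3, 1.521, -0, 1.321, -0.067], TCP at [0.205, -0.51, 0.224] pointing down, gripper open.
Joint ranges: [-3.03, 3.03], [-0.79, 2.21], [0.23, 2.52], [-1.04, 4.18], [0, 3.07], [-2.55, 2.55]. Speed limits (rad/s): [2.22, 2.22, 2.57, 3.14, 3.14, 3.14].

INTERFACE

Orientations are given as [roll, pitch, yaw] about the fixed x, y, z axes, in that order (R = Rz(yaw) Ry(pitch) Rx(roll)).
In Python, from station import get_obs, cams, workorder gives the robot as it stands.
- The arm moves only by the shell command python3 -m handwheel 'ROWS' [FORCE]. ROWS is JSON, a list of rows, each an object of numbers: "fingers": the opening, from -1 (shut) to 1 (fully open); "x", "y", "z": the shift along the tool's x, y, z in m; "spin": the turn about the tool's y in degrees. In form: [{"fingers": .., "x": .., "y": .., "z": .., "spin": ..}, ...]. A call has exactly 10 rows; each row is the pose to reach, as a shift and turn from the pose commanded when the call began, along the tool's axes at that moment; what a row does not reach only later rows make up. A row lasts 1/10 s, in which the tool goes at most 50 mm and 8.59 degrees, less where a joint would pass 70% of its speed; a pose out of reach is approached as far as the arm can. A call with a gripper value outside its range is refused whole. The fingers move at their own pace and stop on an object; FORCE is the grip in N (left out, the last holds). Time passes only in rows, so rows that repeat a pose let the fingers close, or fill a call up. It gives the time, the measured TCP pose, the force and the opening at its end, in the units of the state.
- get_obs(): the state, without advancing time (a new reading comes with each control period).
- cams.camera(name): name is "scene" or "top" or "wrist"; returns (picture, depth): 400x640x3 uint8, red, green, blue; 400x640 float32, m along the optical axis (not along the pixel's ray), 0 where there is no reading.
- cams.get_calibration(name): a dict with "fx", "fy", "cx", "cy" (pixels), "view" (4x4, takes a point from world to camera coordinates). Camera axes: x right, y down, z forward; pixel columns grow to the right and rows downward; lengths in m; the calibration is good to about 2 mm. A picture is of the moment at which its call begins: read the wrist's pose just before it. get_calibration takes no time and is no camera call; for the wrist camera it gives the pose at the moment of the call.
- workorder.hand_in(): hands the job in, once; it reports no verdict.
The state is a dict: "time_s": time; "qpos": joint angles; "joint_vel": joint speeds; "tau": joint torques, N m; "ee_pos": TCP position; "eef_rot": TCP orientation; "force": force on the tool from outside, world axes, zero at the start; "moment": the same for the moment, N m; "grip_width": finger opening in m.
Only numpy, scipy, OpenCV 4.12 (cv2) and the standard library are available. Lean on these libraries where they do the work, as an engineer would, in place of code of your own. Each camera call takes 0.05 s, during which the arm holds its last target. There are 200 camera calls.

TASK

Pick up the loose take-up spindle from the counter and push it down past the sprung jaw of the cup sealer's leaning fork clip until it sits fully home in both forks, its square hub between them, with the jaw snapped shut over it. Then pump the sealer's sprung film lever through at least three full strokes, each down to its stop and fully back up, and leave the spindle seated. Do not disturb the jar lid, the sauce cup or the syrup jar.

Things in the scene. Friction and masses are not known exactly. Their poses are not given: they have to be found in the camera images.
- spindle: Loose metal take-up spindle, 172 mm long, 0.25 kg: square aluminium hub 26 x 26 x 60 mm in the middle, a round steel journal of 18 mm diameter, 56 mm long, on each end. Origin at its centre, y along it. It lies on a flat of the hub, centre 13 mm above the counter. It may go into the clip either way round and at any turn about its long axis.
- sealer: Fixed dark steel cup sealer. Origin on the counter; x to its rear (away from the robot), y to its left, z up. Housing x = -120 to 170, y = -130 to 130 mm, top (deck) at z = 110 mm; the clip stands on the deck. Side panels 8 mm thick at y = +-109 mm (x = -2 to 72) rise to z = 280 mm. A head 70 mm high, 200 mm wide stands on the deck from x = 100 mm back.
- guide_bar (a point): Middle of the sealer's guide bar, 16 mm diameter, along the sealer's y between the side panels, at x = 30, z = 275 mm of the sealer: above and behind the clip, in the way of an upright gripper there.
- clip: Aluminium fork clip fixed on the sealer. Origin: where the spindle's centre is when home. y = spindle's axis; z = out of the slots, leaning 35 degrees from vertical to the sealer's front: push in along -z; x = across the slots, rearwards and up. Forks 8 mm thick at y = +-54 mm; slots 20 mm wide, floor at z = -9; front tine to z = 29, then flares to x = -24, z = 43 mm.
- clip_gap (a point): Point between the two forks, 30 mm out of the slots from the clip's origin (clip z = 30 mm). Room for fingers: 81 mm along y between the jaw strips, free down to clip z = -45 mm but for the jaw's shaft (8 mm diameter, at clip x = 21, z = -32 mm). A spindle shifted up to 10 mm along y still fits, its hub between the strips.
- jaw (a joint): Sprung hinged steel jaw of the clip: two bent strips 7 mm wide at clip y = +-44 mm, on one shaft. 0 = shut, 0.5 = swung fully rearwards. Shut, each has a steep ramp from clip x = 21, z = 49 down to a nose at x = 5, z = 13 mm over the slot. Journals pushed in along -z swing it back about 0.1 rad against 10 to 15 N in all; it then springs shut by itself.
- lever (a joint): Sprung film lever on the sealer's left side. 0 = up (rest, 38 degrees above level, pointing to the front), 0.6 rad = pressed down to its stop; springs back by itself. About 3 N at the handle to start and 8 N at the stop. A full stroke goes past 0.53 and back below 0.07 rad.
- lever_grip (a point): Centre of the lever's handle, a black cross bar of 20 mm diameter and 60 mm length parallel to the sealer's y axis, at the end of the lever, 150 mm from the pivot. It moves with the lever; press it down from above.
- lever_pivot (a point): The lever's pivot, on the sealer's left side at x = -20, y = 172, z = 120 mm of the sealer's frame; its axis is the sealer's y. Pressing swings the handle down and towards the front, in an arc.
- jar_lid: Loose orange plastic jar lid lying flat, 90 mm diameter, 17 mm high. Origin at the centre of its underside. Leave it alone.
- sauce_cup: Loose small white cup, 68 mm diameter, 50 mm high. Origin at the centre of its underside. Leave it alone.
- syrup_jar: Loose amber jar with a yellow cap, 76 mm diameter, 120 mm high. Origin at the centre of its underside. Leave it alone.
There are look-alikes about, which are no part of the job. Of the things shaped like the spindle, the metal one is meant.

How it is judged:
By the outcome, as a careful person would: the job done as asked, in the order asked, and still so for the second after the job is handed in, with the robot touching nothing.
It also fails if it takes over 61 s, if anything falls off the work surface, if the arm or the gripper's body presses on something with over 40 N, if the wrist force passes 120 N, or if a joint passes its speed limit or range.

## Working session

There is one attempt and no reset: what is moved stays moved. The work goes in short steps, Python scripts to look and compute and a shell command to move; the robot and the scene stay as the last step left them, time stands still between calls to the robot, and variables do not carry over. Pictures are saved under pics/ and viewed, about 8 in all and at most 12, crops included, and the job is handed in when it is done.

```bash
mkdir -p pics; ls; python3 - <<'E'
from station import get_obs,cams
import cv2,numpy as np
print(get_obs())
for n in("scene","top"):
    p,d=cams.camera(n);cv2.imwrite(f"pics/{n}1.png",p[...,::-1]);np.savez(f"{n}1.npz",p=p,d=d)
    print(n,cams.get_calibration(n))
E
```

```text
pics
{'time_s': 0.0, 'qpos': array([-1.25463498e+00,  3.00464850e-01,  1.52161835e+00,  3.43171091e-05,
        1.32070036e+00, -6.66260671e-02]), 'joint_vel': array([-0.00125321,  0.00092841, -0.00146579, -0.00208845, -0.00170518,
        0.0010309 ]), 'tau': array([-3.46996538e-03, -5.31818676e+01, -3.52742100e+01,  7.07068574e-02,
        2.44100334e-02, -9.81397943e-05]), 'ee_pos': array([ 0.20534126, -0.50995466,  0.22387398]), 'eef_rot': array([-1.57068387e+00,  1.18605337e-03, -1.18801736e+00]), 'force': array([ 0.11345358, -0.83512622,  0.87444199]), 'moment': array([ 0.03250363, -0.0347406 , -0.00523504]), 'grip_width': 0.09353267582895017}
scene {'fx': 367.0616821568134, 'fy': 367.0616821568134, 'cx': 319.6721114872232, 'cy': 205.2022198491519, 'view': array([[ 0.20820707,  0.97806917,  0.00552355, -0.07026701],
       [ 0.72094675, -0.14965073, -0.67663908, -0.25981347],
       [-0.66097322,  0.14486323, -0.73629413,  1.44056879],
       [ 0.        ,  0.        ,  0.        ,  1.        ]])}
top {'fx': 396.29114439674123, 'fy': 396.29114439674123, 'cx': 324.5316098876855, 'cy': 199.15246791131617, 'view': array([[-0.00876853, -0.99986762, -0.01370597, -0.01954944],
       [-0.9937257 ,  0.01024137, -0.11137481,  0.53128152],
       [ 0.11150044,  0.01264338, -0.99368395,  1.08009982],
       [ 0.        ,  0.        ,  0.        ,  1.        ]])}
```

View pics/scene1.png

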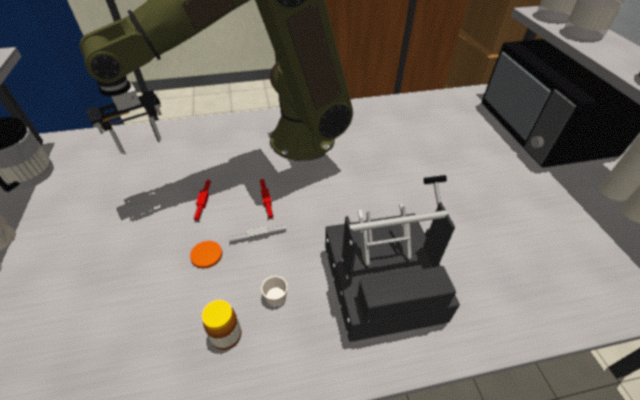

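View pics/top1.png

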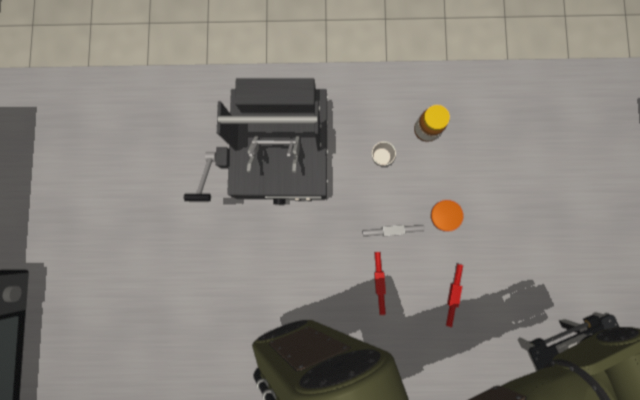

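The scene view shows the metal spindle at (258,235) and the sealer at (390,260), with its lever handle at (435,180). In the top view the spindle is at (393,230), close to the lid at (447,215). The deck spans (228..327, 110..198), the guide bar runs along row 120, and the handle is at (197,197).

```bash
cat > h.py <<'E'
import numpy as np,cv2
from station import get_obs,cams
from scipy.spatial.transform import Rotation as R
def cloud(d,c):
    v,u=np.mgrid[:d.shape[0],:d.shape[1]]
    P=np.stack([(u-c['cx'])/c['fx']*d,(v-c['cy'])/c['fy']*d,d],-1)
    T=np.linalg.inv(c['view']);return P@T[:3,:3].T+T[:3,3]
def ray(u,v,c,z):
    T=np.linalg.inv(c['view']);r=T[:3,:3]@np.array([(u-c['cx'])/c['fx'],(v-c['cy'])/c['fy'],1]);o=T[:3,3]
    return o+r*(z-o[2])/r[2]
def proj(P,c):
    q=c['view']@np.append(P,1);return c['fx']*q[0]/q[2]+c['cx'],c['fy']*q[1]/q[2]+c['cy']
E
python3 - <<'E'
from h import *
f=np.load('top1.npz');c=cams.get_calibration('top');W=cloud(f['d'],c);p=f['p'].astype(int)
roi=np.zeros(f['d'].shape,bool);roi[60:215,180:350]=1
def rect(m,n):
    q=W[m][:,:2].astype(np.float32);r=cv2.minAreaRect(q*1000);print(n,m.sum(),r,np.median(W[m],0))
z=W[...,2]
for a,b,n in((.1,.12,'deck'),(.17,.19,'head'),(.265,.295,'bar')):
    rect(roi&(z>a)&(z<b),n)
# guide bar line fit from bright pixels
m=roi&(z>.27)&(z<.295)&(p.min(-1)>110); q=W[m]
l=cv2.fitLine(q[:,:2].astype(np.float32),cv2.DIST_HUBER,0,.01,.01).ravel();print('bar',l,m.sum(),q.min(0),q.max(0))
m=roi&(z>.15)&(np.arange(640)[None]<212)&(p.max(-1)<60);rect(m,'handle')
# spindle
s=np.zeros_like(roi);s[218:245,355:428]=1
for a,b,n in((.012,.04,'spin'),(.022,.04,'hub')): rect(s&(z>a)&(z<b),n)
g=f['p'][215:246,355:432]
hs=cv2.cvtColor(f['p'],cv2.COLOR_RGB2GRAY)[215:246,355:432];print(np.median(hs));
for r in hs[5:26,::3]:print(*r)
E
```

```text
deck 7051 ((677.9122314453125, 112.86837768554688), (292.8028564453125, 289.381103515625), 89.25015258789062) [0.63008619 0.09406388 0.10883726]
head 2547 ((693.3037109375, 137.60235595703125), (266.28436279296875, 305.1692810058594), 5.989611625671387) [0.78090694 0.09968291 0.17875873]
bar 943 ((688.3079833984375, 98.41754150390625), (230.30259704589844, 74.95642852783203), 89.23443603515625) [0.68123393 0.10273416 0.27971507]
bar [0.02047117 0.99979043 0.6822899  0.0958038 ] 568 [ 0.67498891 -0.01706914  0.27020706] [0.71263797 0.21186754 0.28632878]
handle 166 ((518.1802978515625, 270.4091491699219), (55.769168853759766, 14.748006820678711), 89.72259521484375) [0.51753099 0.26932473 0.21964717]
spin 457 ((442.5777893066406, -215.64642333984375), (25.796945571899414, 170.7972869873047), 4.625270843505859) [ 0.44297643 -0.21447282  0.02183389]
hub 219 ((442.94354248046875, -218.52984619140625), (25.741966247558594, 164.86752319335938), 4.263182640075684) [ 0.44304222 -0.21695647  0.02504022]
152.0
151 150 150 150 151 152 153 154 154 155 156 155 157 156 156 156 156 155 154 153 152 1
[... 1398 characters left out ...]
 130 132 124 178 181 172 162 166 171 155 150 152 151 151 152 150 150 152 152
153 152 152 127 124 134 137 130 136 128 165 174 163 147 148 158 152 152 151 150 150 150 151 150 151 153
152 152 151 127 126 142 148 147 149 141 149 158 155 149 150 152 151 151 151 150 151 151 150 150 151 151
151 150 150 144 145 149 153 153 154 152 151 154 154 153 153 153 154 152 152 152 151 152 151 152 152 152
151 151 150 150 151 152 152 154 154 154 155 155 154 155 154 154 153 153 152 152 153 152 152 153 152 152
152 153 152 152 153 153 154 155 155 155 155 155 155 154 154 154 152 153 153 152 153 152 153 152 153 154
153 154 153 155 155 156 156 156 156 156 155 155 155 155 153 153 152 152 152 153 152 152 152 153 153 154
```

```bash
cat >> h.py <<'E'
YAW=-.0155;S0=np.array([.653,.097,0]);RS=R.from_euler('z',YAW).as_matrix()
def sea(W): return (W-S0)@RS
def wor(P): return np.asarray(P)@RS.T+S0
E
python3 - <<'E'
from h import *
ims=[]
for n in('top','scene'):
    f=np.load(n+'1.npz');c=cams.get_calibration(n);S=sea(cloud(f['d'],c))
    m=(abs(S[...,1])<.098)&(S[...,0]>-.12)&(S[...,0]<.095)&(S[...,2]>.122)
    q=S[m]*1000
    # side view x-z per y band, and top view
    im=np.zeros((200,240),np.uint8)+0
    a=np.zeros((220,240,3),np.uint8)
    for x,y,z in q:
        k=(90,90,90)
        if 38<abs(y)<49:k=(0,0,255)
        if 49<=abs(y)<60:k=(0,255,0)
        a[int(np.clip(315-z,0,219)),int(np.clip(x+120,0,239))]=k
    b=np.zeros((220,240,3),np.uint8)
    for x,y,z in q: b[int(np.clip(100-x,0,219)),int(np.clip(110-y,0,239))]=(0,int(np.clip((z-110)*1.4,0,255)),255)
    ims.append(np.hstack([a,b]))
    print(n,len(q)); 
    for y0 in range(-70,70,10):
        k=q[(q[:,1]>=y0)&(q[:,1]<y0+10)&(q[:,2]<260)]
        if len(k):print(y0,len(k),k.min(0).round(),k.max(0).round())
g=cv2.resize(np.vstack(ims),None,fx=1.35,fy=1.35,interpolation=cv2.INTER_NEAREST)
t=cv2.resize(np.load('top1.npz')['p'][100:205,215:335,::-1],None,fx=4,fy=4,interpolation=cv2.INTER_CUBIC)
cv2.imwrite('pics/cl.png',cv2.resize(np.vstack([np.load('top1.npz')['p'][100:205,180:340,::-1],np.load('scene1.npz')['p'][165:270,320:480,::-1]]),None,fx=2.8,fy=2.8,interpolation=cv2.INTER_CUBIC))
a=cv2.imread('pics/cl.png');h=max(a.shape[0],g.shape[0]);pad=lambda i:cv2.copyMakeBorder(i,0,h-i.shape[0],0,0,0)
o=np.hstack([pad(a),pad(g)]);o=cv2.resize(o,None,fx=800/o.shape[1],fy=800/o.shape[1]);print(o.shape);cv2.imwrite('pics/cl.png',o)
E
```

```text
top 1137
-60 127 [-75. -57. 126.] [ 32. -50. 211.]
-50 80 [-73. -50. 128.] [ 31. -40. 239.]
-40 21 [-42. -40. 170.] [  9. -31. 240.]
-30 12 [  3. -29. 172.] [  9. -22. 176.]
-20 12 [  3. -19. 172.] [  9. -12. 175.]
-10 12 [  3.  -9. 169.] [  9.  -2. 177.]
0 12 [  3.   0. 170.] [  9.   8. 175.]
10 12 [  3.  11. 168.] [  9.  19. 176.]
20 12 [  3.  20. 170.] [  9.  28. 175.]
30 12 [  3.  30. 170.] [  9.  39. 176.]
40 74 [-42.  40. 170.] [  9.  50. 238.]
50 137 [-75.  51. 122.] [ 31.  60. 210.]
scene 1414
-60 219 [-68. -57. 122.] [ 37. -50. 211.]
-50 125 [-70. -50. 126.] [ 30. -40. 238.]
-40 32 [-37. -40. 170.] [ 14. -30. 238.]
-30 13 [  5. -29. 168.] [ 14. -21. 175.]
-20 12 [  7. -20. 169.] [ 12. -11. 177.]
-10 15 [  5. -10. 170.] [ 14.  -0. 176.]
0 13 [  7.   0. 168.] [ 13.  10. 174.]
10 14 [  6.  10. 169.] [ 13.  20. 175.]
20 13 [  6.  21. 167.] [ 13.  30. 175.]
30 11 [  7.  31. 170.] [ 13.  40. 177.]
40 104 [-39.  40. 167.] [ 14.  50. 238.]
50 200 [-70.  50. 122.] [ 36.  60. 222.]
60 4 [-13.  60. 141.] [ 22.  62. 188.]
(434, 800, 3)
```

View pics/cl.png

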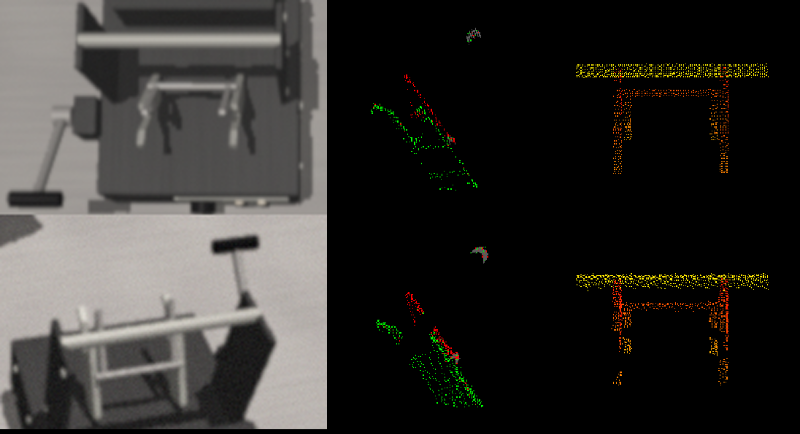

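The crop shows the clip's cross-shaft and forks, with the jaw top at about z=238, so the clip's side profile is clear. It puts the clip origin at sealer (-29, 1, 186) mm. The tool stays upright, so the plan is:
1. Grip the hub high and insert it as far as the guide bar allows.
2. Push it home with closed fingers, spun 90°.

```bash
cat >> h.py <<'E'
CL=wor([-.029,.001,.1865])
def cl(x,z,y=0):  # clip-frame point -> world
    a=np.radians(35);return CL+RS@np.array([x*np.cos(a)-z*np.sin(a),y,x*np.sin(a)+z*np.cos(a)])
def go(t,yaw=None):
    o=get_obs();M=R.from_euler('xyz',o['eef_rot']).as_matrix();d=M.T@(np.array(t)-o['ee_pos'])
    cy=o['eef_rot'][2];print('t',o['time_s'],'shift xyz',d.round(4),'spin',None if yaw is None else round(np.degrees(cy-yaw),1),'F',o['force'].round(1),'w',round(o['grip_width'],4),'pos',o['ee_pos'].round(4),'yaw',round(cy,4))
E
python3 -c "
from h import *
print(CL);go([.443,-.216,.15],np.radians(4.6))"
python3 -m handwheel '[{"x":-0.02,"y":0.008,"z":0.035,"spin":-8},{"x":-0.04,"y":0.016,"z":0.07,"spin":-16},{"x":-0.06,"y":0.024,"z":0.105,"spin":-24},{"x":-0.08,"y":0.032,"z":0.14,"spin":-32},{"x":-0.1,"y":0.04,"z":0.175,"spin":-40},{"x":-0.12,"y":0.048,"z":0.21,"spin":-48},{"x":-0.14,"y":0.056,"z":0.245,"spin":-56},{"x":-0.16,"y":0.064,"z":0.28,"spin":-64},{"x":-0.184,"y":0.074,"z":0.33,"spin":-72.7},{"x":-0.184,"y":0.074,"z":0.33,"spin":-72.7}]'
python3 - <<'E'
from h import *
go([.443,-.216,.15],np.radians(4.6))
p,d=cams.camera('wrist');c=cams.get_calibration('wrist');cv2.imwrite('pics/w1.png',p[...,::-1]);np.savez('w1.npz',p=p,d=d,**c)
print(np.linalg.inv(c['view']).round(3))
W=cloud(d,c);m=(W[...,2]>.012)&(W[...,2]<.04)&(abs(W[...,0]-.443)<.06)&(abs(W[...,1]+.216)<.1)
print(m.sum(),cv2.minAreaRect((W[m][:,:2]*1000).astype(np.float32)))
h=m&(W[...,2]>.0215)
print(h.sum(),cv2.minAreaRect((W[h][:,:2]*1000).astype(np.float32)),np.median(W[h],0))
E
```

```text
[0.62401898 0.09844936 0.1865    ]
t 0.1 shift xyz [-0.1839  0.0742  0.3302] spin -72.7 F [-0.5  0.  -0. ] w 0.0942 pos [ 0.2054 -0.51    0.224 ] yaw -1.188
t 0.1 shift xyz [-0.1839  0.0742  0.3302] spin -72.7 F [-0.5  0.  -0. ] w 0.0942 pos [ 0.2054 -0.51    0.224 ] yaw -1.188
[[ 0.374 -0.896 -0.24   0.275]
 [-0.928 -0.361 -0.097 -0.482]
 [-0.     0.259 -0.966  0.385]
 [ 0.     0.     0.     1.   ]]
0 ((0.0, 0.0), (0.0, 0.0), 0.0)
0 ((0.0, 0.0), (0.0, 0.0), 0.0) [nan nan nan]validation failed for argument at $[0]...
  return _methods._mean(a, axis=axis, dtype=dtype,
  ret = um.true_divide(
```

```bash
python3 -m handwheel '[{"fingers":1,"x":-0.02,"y":0.008,"z":0.035,"spin":-8},{"fingers":1,"x":-0.04,"y":0.016,"z":0.07,"spin":-16},{"fingers":1,"x":-0.06,"y":0.024,"z":0.105,"spin":-24},{"fingers":1,"x":-0.08,"y":0.032,"z":0.14,"spin":-32},{"fingers":1,"x":-0.1,"y":0.04,"z":0.175,"spin":-40},{"fingers":1,"x":-0.12,"y":0.048,"z":0.21,"spin":-48},{"fingers":1,"x":-0.14,"y":0.056,"z":0.245,"spin":-56},{"fingers":1,"x":-0.16,"y":0.064,"z":0.28,"spin":-64},{"fingers":1,"x":-0.184,"y":0.074,"z":0.33,"spin":-72.7},{"fingers":1,"x":-0.184,"y":0.074,"z":0.33,"spin":-72.7}]'
python3 - <<'E'
from h import *
go([.443,-.216,.15],np.radians(4.6))
p,d=cams.camera('wrist');c=cams.get_calibration('wrist');cv2.imwrite('pics/w1.png',p[...,::-1]);np.savez('w1.npz',p=p,d=d,**c)
W=cloud(d,c);m=(W[...,2]>.012)&(W[...,2]<.04)&(abs(W[...,0]-.443)<.06)&(abs(W[...,1]+.216)<.1)
print(m.sum(),cv2.minAreaRect((W[m][:,:2]*1000).astype(np.float32)))
h=m&(W[...,2]>.0215)
print(h.sum(),cv2.minAreaRect((W[h][:,:2]*1000).astype(np.float32)),np.median(W[h],0))
E
```

```text
time_s: 1.15
ee_pos: [0.4446, -0.2128, 0.1494]
eef_rot: [-1.57, 0.001, 0.09]
force: [-0.2, -0.4, -0.3]
grip_width: 0.0939
t 1.15 shift xyz [-0.0019 -0.0006 -0.003 ] spin 0.5 F [-0.2 -0.4 -0.3] w 0.0939 pos [ 0.4446 -0.2128  0.1494] yaw 0.0897
3074 ((424.5157775878906, -217.4853057861328), (68.96502685546875, 171.60885620117188), 8.44495677947998)
2156 ((427.6529235839844, -217.94393920898438), (66.39729309082031, 169.787109375), 12.467537879943848) [ 0.44343125 -0.21046486  0.02631743]
```

View pics/w1.png

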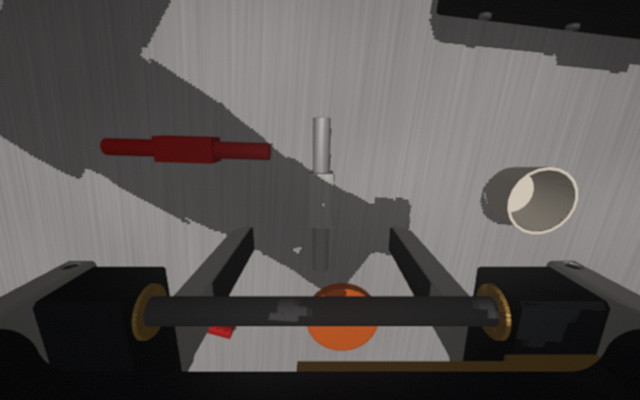

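The wrist view shows the metal spindle from (321,117) to (321,270), with its hub at rows 172–228. It lies parallel to the tool's z axis and midway between the fingers.

```bash
python3 - <<'E'
from h import *
f=np.load('w1.npz')
for u,v,z in((321.5,117,.013),(320.5,270,.013),(321,172,.026),(321,228,.026)):print(ray(u,v,f,z))
W=cloud(f['d'],f);m=(W[...,2]>.0225)&(W[...,2]<.04)&(abs(W[...,0]-.443)<.02)&(abs(W[...,1]+.214)<.04)
print(m.sum(),W[m].min(0),W[m].max(0),cv2.minAreaRect((W[m][:,:2]*1000).astype(np.float32)))
go([.443,-.2157,.030],np.radians(4.6))
E
```

```text
[ 0.43746757 -0.12912826  0.013     ]
[ 0.45116763 -0.3029321   0.013     ]
[ 0.44165938 -0.18386168  0.026     ]
[ 0.44688221 -0.24514185  0.026     ]
1404 [ 0.42938454 -0.25353622  0.02251365] [ 0.45868683 -0.17400495  0.02904012] ((444.2330627441406, -213.72613525390625), (25.625099182128906, 79.73220825195312), 4.28399133682251)
t 1.2 shift xyz [-0.001   0.1196 -0.0018] spin 0.3 F [ 0.6 -0.1 -1.1] w 0.0942 pos [ 0.444  -0.2139  0.1496] yaw 0.0848
```

```bash
python3 -m handwheel '[{"fingers":1,"x":0,"y":0.03,"z":-0.002,"spin":0},{"fingers":1,"x":0,"y":0.07,"z":-0.002,"spin":0},{"fingers":1,"x":0,"y":0.1,"z":-0.002,"spin":0},{"fingers":1,"x":0,"y":0.1195,"z":-0.002,"spin":0},{"fingers":1,"x":0,"y":0.1195,"z":-0.002,"spin":0},{"fingers":-1,"x":0,"y":0.1195,"z":-0.002,"spin":0},{"fingers":-1,"x":0,"y":0.1195,"z":-0.002,"spin":0},{"fingers":-1,"x":0,"y":0.1195,"z":-0.002,"spin":0},{"fingers":-1,"x":0,"y":0.1195,"z":-0.002,"spin":0},{"fingers":-1,"x":0,"y":0.1195,"z":-0.002,"spin":0}]' 60
python3 -m handwheel '[{"fingers":-1,"x":0,"y":0,"z":0,"spin":0},{"fingers":-1,"x":0,"y":0,"z":0,"spin":0},{"fingers":-1,"x":0,"y":0,"z":0,"spin":0},{"fingers":-1,"x":0,"y":-0.02,"z":0,"spin":0},{"fingers":-1,"x":0,"y":-0.06,"z":0,"spin":0},{"fingers":-1,"x":0,"y":-0.1,"z":0,"spin":0},{"fingers":-1,"x":0,"y":-0.15,"z":0,"spin":0},{"fingers":-1,"x":0,"y":-0.2,"z":0,"spin":0},{"fingers":-1,"x":0,"y":-0.25,"z":0,"spin":0},{"fingers":-1,"x":0,"y":-0.25,"z":0,"spin":0}]' 60
python3 - <<'E'
from h import *
t=cl(0,.065);t[2]+=.017
print(t);go(t,YAW)
p,d=cams.camera('wrist');c=cams.get_calibration('wrist');cv2.imwrite('pics/w2.png',p[...,::-1]);np.savez('w2.npz',p=p,d=d,**c)
E
```

```text
time_s: 2.2
ee_pos: [0.4432, -0.2183, 0.0314]
eef_rot: [-1.571, -0.001, 0.081]
force: [-0.2, 0.6, 0.4]
grip_width: 0.0574
time_s: 3.2
ee_pos: [0.4444, -0.219, 0.2874]
eef_rot: [-1.577, -0.009, 0.081]
force: [0.4, -0.3, -1.0]
grip_width: 0.0003
[0.58674099 0.09902722 0.25674488]
t 3.2 shift xyz [0.1673 0.0303 0.3057] spin 5.5 F [ 0.4 -0.3 -1. ] w 0.0003 pos [ 0.4444 -0.219   0.2874] yaw 0.0809
```

View pics/w2.png

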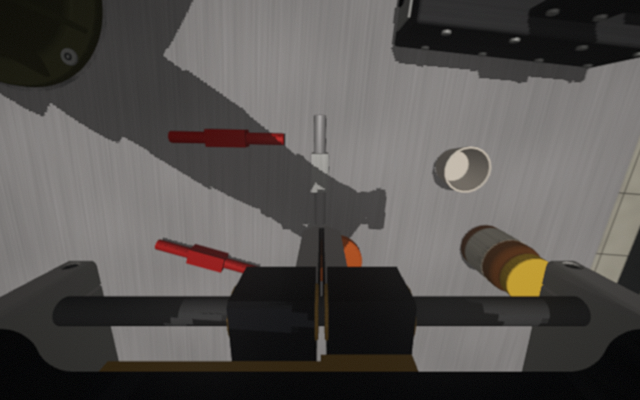

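The fingers had not closed when the lift began. The spindle still lies at (320,114)–(320,230), apparently unmoved. I'll re-measure and repeat.

```bash
python3 - <<'E'
from h import *
f=np.load('w2.npz')
for u,v,z in((320,114,.013),(320,154,.026)):print(ray(u,v,f,z))
f=np.load('w2.npz');W=cloud(f['d'],f);m=(W[...,2]>.0225)&(W[...,2]<.04)&(abs(W[...,0]-.443)<.02)&(abs(W[...,1]+.19)<.03)
print(m.sum(),W[m].min(0),W[m].max(0),cv2.minAreaRect((W[m][:,:2]*1000).astype(np.float32)))
go([.444,-.2157,.030],np.radians(4.5))
E
```

```text
[ 0.43588133 -0.12616186  0.013     ]
[ 0.44051255 -0.18358714  0.026     ]
288 [ 0.42852398 -0.21978362  0.02250515] [ 0.45568985 -0.18158496  0.02499529] ((441.9455261230469, -201.2617950439453), (24.588544845581055, 37.81864547729492), 4.513896942138672)
t 3.25 shift xyz [-0.0005  0.2536  0.0037] spin 0.1 F [-0.5  0.7 -1.3] w 0.0004 pos [ 0.4436 -0.2186  0.2836] yaw 0.0809
```

```bash
python3 -m handwheel '[{"fingers":0.3,"x":-0.0005,"y":0.03,"z":0.003,"spin":0},{"fingers":0.3,"x":-0.0005,"y":0.06,"z":0.003,"spin":0},{"fingers":0.3,"x":-0.0005,"y":0.09,"z":0.003,"spin":0},{"fingers":0.3,"x":-0.0005,"y":0.12,"z":0.003,"spin":0},{"fingers":0.3,"x":-0.0005,"y":0.15,"z":0.003,"spin":0},{"fingers":0.3,"x":-0.0005,"y":0.17,"z":0.003,"spin":0},{"fingers":0.3,"x":-0.0005,"y":0.19,"z":0.003,"spin":0},{"fingers":0.3,"x":-0.0005,"y":0.2,"z":0.003,"spin":0},{"fingers":0.3,"x":-0.0005,"y":0.2,"z":0.003,"spin":0},{"fingers":0.3,"x":-0.0005,"y":0.2,"z":0.003,"spin":0}]' 60
python3 -c "
from h import *
go([.443,-.2157,.030],np.radians(4.5))"
```

```text
time_s: 4.25
ee_pos: [0.4423, -0.2153, 0.0811]
eef_rot: [-1.571, 0.0, 0.081]
force: [-0.4, -0.4, 0.3]
grip_width: 0.0608
t 4.25 shift xyz [ 0.0007  0.0511 -0.0005] spin 0.1 F [-0.4 -0.4  0.3] w 0.0608 pos [ 0.4423 -0.2153  0.0811] yaw 0.0809
```

```bash
python3 -m handwheel '[{"fingers":0.3,"x":0,"y":0.03,"z":0,"spin":0},{"fingers":0.3,"x":0,"y":0.051,"z":0,"spin":0},{"fingers":0.3,"x":0,"y":0.051,"z":0,"spin":0},{"fingers":-1,"x":0,"y":0.051,"z":0,"spin":0},{"fingers":-1,"x":0,"y":0.051,"z":0,"spin":0},{"fingers":-1,"x":0,"y":0.051,"z":0,"spin":0},{"fingers":-1,"x":0,"y":0.051,"z":0,"spin":0},{"fingers":-1,"x":0,"y":0.051,"z":0,"spin":0},{"fingers":-1,"x":0,"y":0.051,"z":0,"spin":0},{"fingers":-1,"x":0,"y":0.051,"z":0,"spin":0}]' 60
python3 -m handwheel '[{"fingers":-1,"x":0,"y":0,"z":0,"spin":0},{"fingers":-1,"x":0,"y":0,"z":0,"spin":0},{"fingers":-1,"x":0,"y":-0.01,"z":0,"spin":0},{"fingers":-1,"x":0,"y":-0.04,"z":0,"spin":0},{"fingers":-1,"x":0,"y":-0.08,"z":0,"spin":0},{"fingers":-1,"x":0,"y":-0.12,"z":0,"spin":0},{"fingers":-1,"x":0,"y":-0.16,"z":0,"spin":0},{"fingers":-1,"x":0,"y":-0.2,"z":0,"spin":0},{"fingers":-1,"x":0,"y":-0.24,"z":0,"spin":0},{"fingers":-1,"x":0,"y":-0.26,"z":0,"spin":0}]' 60
python3 - <<'E'
from h import *
t=cl(0,.065);t[2]+=.017
print(t);go(t,YAW)
p,d=cams.camera('wrist');c=cams.get_calibration('wrist');cv2.imwrite('pics/w3.png',p[...,::-1]);np.savez('w3.npz',p=p,d=d,**c)
E
```

```text
time_s: 5.25
ee_pos: [0.4426, -0.2154, 0.0305]
eef_rot: [-1.571, -0.001, 0.081]
force: [0.1, 0.8, 6.5]
grip_width: 0.0255
time_s: 6.25
ee_pos: [0.4423, -0.2153, 0.2939]
eef_rot: [-1.573, -0.003, 0.081]
force: [0.4, -0.5, -2.4]
grip_width: 0.0254
[0.58674099 0.09902722 0.25674488]
t 6.25 shift xyz [0.1693 0.037  0.3018] spin 5.5 F [ 0.4 -0.5 -2.4] w 0.0254 pos [ 0.4423 -0.2153  0.2939] yaw 0.0808
```

View pics/w3.png

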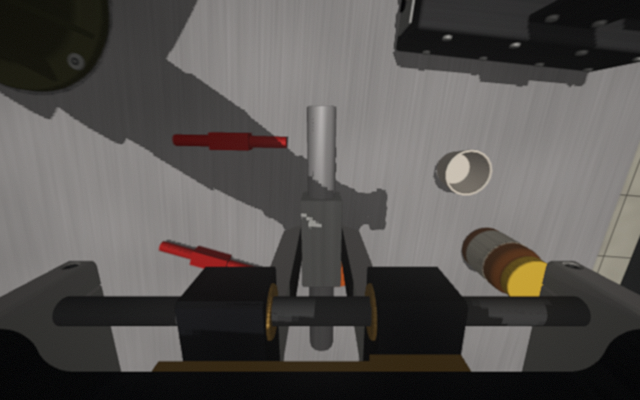

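The spindle is gripped. Its far end is at (321,107) and its hub spans rows 197–287. Next I measure how it sits in the hand.

```bash
python3 - <<'E'
from h import *
f=np.load('w3.npz');W=cloud(f['d'],f);o=get_obs();M=R.from_euler('xyz',o['eef_rot']).as_matrix()
L=(W-o['ee_pos'])@M*1000
for v in(104,106,108,110,130,150,170,190,196,200,210,225,240,255,270,280,290,300,320,340):print(v,L[v,321].round(1),end=' ')
print()
# far end by ray at tool y=+17 (below TCP)
for v,h in((107,.017),(197,.017-.013),(349,.017)):
    w=ray(321,v,f,o['ee_pos'][2]-h);print(v,((w-o['ee_pos'])@M*1000).round(1))
E
```

```text
104 [-1.000e-01  2.947e+02  1.095e+02] 106 [ 0.6  7.8 86.8] 108 [ 0.6  7.4 85.7] 110 [ 0.6  7.7 84.6] 130 [ 0.6  8.1 73.4] 150 [ 0.6  7.6 61.7] 170 [ 0.6  8.2 49.6] 190 [ 0.6  6.8 37.4] 196 [ 0.6  7.5 33.3] 200 [   1.  -160.9   75.1] 210 [ 0.6  3.3 25.5] 225 [ 0.6  4.8 15.1] 240 [0.6 4.  5.2] 255 [ 0.6  3.6 -5.1] 270 [  0.6   3.9 -16. ] 280 [  0.6   4.  -23.5] 290 [  0.6   7.3 -33.1] 300 [  0.8 -93.3  28.4] 320 [  0.9 -96.5  24.4] 340 [  0.6   8.1 -74.9] 
107 [ 0.6 16.7 86.8]
197 [ 0.6  3.9 33.6]
349 [  0.6  17.3 -91.5]
```

```bash
python3 -m handwheel '[{"fingers":-1,"x":0.012,"y":0,"z":0.02,"spin":0.5},{"fingers":-1,"x":0.035,"y":0,"z":0.06,"spin":1},{"fingers":-1,"x":0.057,"y":0,"z":0.1,"spin":1.5},{"fingers":-1,"x":0.08,"y":0,"z":0.14,"spin":2},{"fingers":-1,"x":0.102,"y":0,"z":0.18,"spin":3},{"fingers":-1,"x":0.125,"y":0,"z":0.22,"spin":4},{"fingers":-1,"x":0.147,"y":0,"z":0.26,"spin":5},{"fingers":-1,"x":0.16,"y":0,"z":0.285,"spin":5.5},{"fingers":-1,"x":0.1693,"y":0,"z":0.302,"spin":5.5},{"fingers":-1,"x":0.1693,"y":0,"z":0.302,"spin":5.5}]'
python3 - <<'E'
from h import *
t=cl(0,.065);t[2]+=.017
p,d=cams.camera('wrist');c=cams.get_calibration('wrist');cv2.imwrite('pics/w4.png',p[...,::-1]);np.savez('w4.npz',p=p,d=d,**c)
go(t,YAW)
S=sea(cloud(d,c));q=S[(abs(S[...,1])<.07)&(S[...,0]>-.1)&(S[...,0]<.05)&(S[...,2]>.13)&(S[...,2]<.245)]*1000
for y0 in range(-65,65,5):
    k=q[(q[:,1]>=y0)&(q[:,1]<y0+5)]
    if len(k):print(y0,len(k),k.min(0).round(),k.max(0).round())
E
```

```text
time_s: 7.3
ee_pos: [0.5865, 0.1013, 0.2885]
eef_rot: [-1.571, 0.002, -0.013]
force: [-0.4, -0.7, -1.7]
grip_width: 0.0257
t 7.35 shift xyz [ 0.0005  0.032  -0.001 ] spin 0.1 F [-0.1 -0.5 -2.2] w 0.0255 pos [0.5863 0.1001 0.2888] yaw -0.0136
-60 17 [-14. -56. 134.] [ 30. -55. 197.]
-55 59 [-16. -55. 131.] [ 32. -50. 199.]
-50 379 [-19. -50. 130.] [ 32. -45. 213.]
-45 106 [-21. -45. 174.] [ 12. -40. 217.]
-40 165 [-22. -40. 171.] [ 11. -35. 218.]
-35 34 [  4. -35. 173.] [ 11. -30. 177.]
-30 35 [  4. -30. 173.] [ 12. -25. 177.]
-25 34 [  4. -25. 171.] [ 12. -20. 177.]
-20 36 [  4. -20. 171.] [ 12. -15. 178.]
-15 35 [  4. -15. 173.] [ 12. -10. 177.]
-10 37 [  4. -10. 171.] [ 11.  -5. 177.]
-5 39 [  4.  -5. 171.] [ 11.  -0. 177.]
0 36 [  5.   0. 172.] [ 12.   5. 178.]
5 38 [  4.   5. 172.] [ 12.  10. 177.]
10 37 [  4.  10. 171.] [ 12.  15. 177.]
15 39 [  4.  15. 172.] [ 12.  20. 177.]
20 41 [  4.  20. 172.] [ 11.  25. 177.]
25 42 [  4.  25. 171.] [ 12.  30. 177.]
30 40 [  4.  31. 173.] [ 11.  35. 177.]
35 39 [  4.  35. 172.] [ 11.  40. 176.]
40 139 [-40.  40. 172.] [ 12.  45. 240.]
45 361 [-41.  45. 174.] [ 11.  50. 241.]
50 228 [-53.  50. 132.] [ 31.  55. 220.]
55 409 [-54.  55. 131.] [ 32.  60. 208.]
60 162 [-54.  60. 136.] [ 28.  60. 205.]
```

View pics/w4.png

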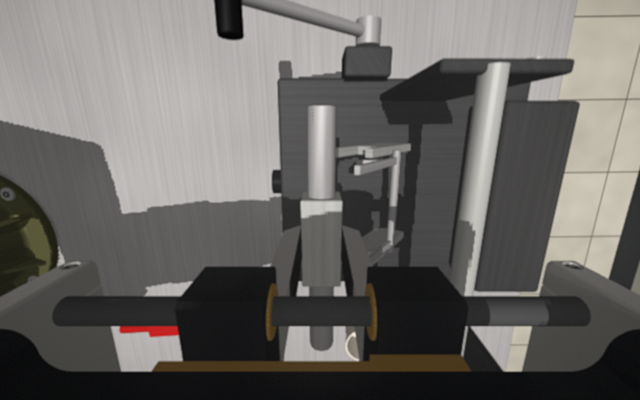

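The wrist view shows the held spindle in front of the fork, with the jaw shaft at (392,200), a jaw tip at (370,152) and the guide bar at (480,170). The clip origin refines to sealer (-28, 2, 187).

```bash
sed -i 's/^CL=.*/CL=wor([-.028,.002,.1872])/' h.py; python3 - <<'E'
from h import *
for z in(.065,.03,.02,.006):
    t=cl(0,z);t[2]+=.017;go(t,YAW)
E
```

```text
t 7.35 shift xyz [ 0.0015  0.0313 -0.    ] spin 0.1 F [-0.1 -0.5 -2.2] w 0.0255 pos [0.5863 0.1001 0.2888] yaw -0.0136
t 7.35 shift xyz [ 0.0217  0.0599 -0.    ] spin 0.1 F [-0.1 -0.5 -2.2] w 0.0255 pos [0.5863 0.1001 0.2888] yaw -0.0136
t 7.35 shift xyz [ 0.0274  0.0681 -0.    ] spin 0.1 F [-0.1 -0.5 -2.2] w 0.0255 pos [0.5863 0.1001 0.2888] yaw -0.0136
t 7.35 shift xyz [ 0.0355  0.0796 -0.0001] spin 0.1 F [-0.1 -0.5 -2.2] w 0.0255 pos [0.5863 0.1001 0.2888] yaw -0.0136
```

```bash
python3 -m handwheel '[{"fingers":-1,"x":0.0015,"y":0.016,"z":0,"spin":0},{"fingers":-1,"x":0.0015,"y":0.0313,"z":0,"spin":0},{"fingers":-1,"x":0.0072,"y":0.0395,"z":0,"spin":0},{"fingers":-1,"x":0.013,"y":0.0477,"z":0,"spin":0},{"fingers":-1,"x":0.0173,"y":0.0538,"z":0,"spin":0},{"fingers":-1,"x":0.0217,"y":0.06,"z":0,"spin":0},{"fingers":-1,"x":0.0246,"y":0.064,"z":0,"spin":0},{"fingers":-1,"x":0.0274,"y":0.068,"z":0,"spin":0},{"fingers":-1,"x":0.0274,"y":0.068,"z":0,"spin":0},{"fingers":-1,"x":0.0274,"y":0.068,"z":0,"spin":0}]'
python3 - <<'E'
from h import *
t=cl(0,.006);t[2]+=.017;go(t,YAW)
o=get_obs();a=np.radians(35);q=RS.T@(o['ee_pos']-[0,0,.017]-CL);print('clip x,z',q[0]*np.cos(a)+q[2]*np.sin(a),-q[0]*np.sin(a)+q[2]*np.cos(a))
E
```

```text
time_s: 8.35
ee_pos: [0.6127, 0.0991, 0.2208]
eef_rot: [-1.571, 0.005, -0.015]
force: [-11.4, 0.4, -3.4]
grip_width: 0.0252
t 8.35 shift xyz [0.009  0.0116 0.0005] spin 0.0 F [-11.4   0.4  -3.4] w 0.0252 pos [0.6127 0.0991 0.2208] yaw -0.0149
clip x,z -0.0006327899764859701 0.02066790403637517
```

```bash
python3 -m handwheel '[{"fingers":-1,"x":0.001,"y":0.0015,"z":0,"spin":0},{"fingers":-1,"x":0.0022,"y":0.003,"z":0,"spin":0},{"fingers":-1,"x":0.0034,"y":0.0045,"z":0,"spin":0},{"fingers":-1,"x":0.0046,"y":0.006,"z":0,"spin":0},{"fingers":-1,"x":0.0058,"y":0.0075,"z":0,"spin":0},{"fingers":-1,"x":0.007,"y":0.009,"z":0,"spin":0},{"fingers":-1,"x":0.008,"y":0.0105,"z":0,"spin":0},{"fingers":-1,"x":0.009,"y":0.0116,"z":0,"spin":0},{"fingers":-1,"x":0.009,"y":0.0116,"z":0,"spin":0},{"fingers":-1,"x":0.009,"y":0.0116,"z":0,"spin":0}]'
cat >> h.py <<'E'
def where(off=.017):
    o=get_obs();a=np.radians(35);q=RS.T@(o['ee_pos']-[0,0,off]-CL);print('clip x,z',(q[0]*np.cos(a)+q[2]*np.sin(a)).round(4),(-q[0]*np.sin(a)+q[2]*np.cos(a)).round(4),'F',o['force'].round(1),'w',o['grip_width'],o['ee_pos'])
E
python3 - <<'E'
from h import *
where();t=cl(0,.004);t[2]+=.017;go(t,YAW)
E
```

```text
time_s: 9.35
ee_pos: [0.6223, 0.0988, 0.2087]
eef_rot: [-1.571, 0.004, -0.015]
force: [-4.8, 1.0, -15.3]
grip_width: 0.0258
clip x,z 0.0003 0.0052 F [ -4.8   1.  -15.3] w 0.025756211759642877 [0.62230786 0.09883382 0.20866255]
t 9.35 shift xyz [0.0004 0.0012 0.0006] spin 0.0 F [ -4.8   1.  -15.3] w 0.0258 pos [0.6223 0.0988 0.2087] yaw -0.015
```

The journals are past the nose: the jaw now pulls the spindle in with about 15 N. I'll release it, rise, spin 90° and shut the fingers.

```bash
python3 -m handwheel '[{"fingers":-0.15,"x":0,"y":0,"z":0,"spin":0},{"fingers":-0.15,"x":0,"y":0,"z":0,"spin":0},{"fingers":-0.15,"x":0,"y":0,"z":0,"spin":0},{"fingers":-0.15,"x":0,"y":-0.005,"z":0,"spin":0},{"fingers":-0.15,"x":0,"y":-0.015,"z":0,"spin":0},{"fingers":-0.15,"x":0,"y":-0.03,"z":0,"spin":0},{"fingers":-0.15,"x":0,"y":-0.05,"z":0,"spin":0},{"fingers":-0.5,"x":0,"y":-0.07,"z":0,"spin":0},{"fingers":-1,"x":0,"y":-0.08,"z":0,"spin":0},{"fingers":-1,"x":0,"y":-0.08,"z":0,"spin":0}]'
python3 - <<'E'
from h import *
p,d=cams.camera('wrist');c=cams.get_calibration('wrist');np.savez('w5.npz',p=p,d=d,**c)
s,_=cams.camera('scene')
a=cv2.resize(p[60:360,180:560,::-1],(760,600))
cv2.imwrite('pics/w5.png',np.hstack([p[60:360,200:560,::-1],cv2.resize(s[165:290,315:475,::-1],(384,300),interpolation=cv2.INTER_CUBIC)]))
where();W=cloud(d,c);o=get_obs()
t=cl(0,0);t[2]=.29;go(t,YAW+np.pi/2);go(t,YAW-np.pi/2);print(o['qpos'])
E
```

```text
time_s: 10.35
ee_pos: [0.6234, 0.0989, 0.2923]
eef_rot: [-1.57, -0.003, -0.015]
force: [-0.2, -0.4, -0.0]
grip_width: 0.0197
clip x,z 0.0473 0.0713 F [-0.5 -0.2 -0.5] w 0.011361515120246869 [0.62287827 0.09882957 0.28976614]
t 10.45 shift xyz [ 0.0021 -0.0002  0.0006] spin -90.0 F [-0.5 -0.2 -0.5] w 0.0114 pos [0.6229 0.0988 0.2898] yaw -0.0151
t 10.45 shift xyz [ 0.0021 -0.0002  0.0006] spin 90.0 F [-0.5 -0.2 -0.5] w 0.0114 pos [0.6229 0.0988 0.2898] yaw -0.0151
[ 9.92960384e-02  4.50343637e-01  1.16706073e+00 -1.99122552e-05
  1.52476341e+00  1.14437642e-01]
```

View pics/w5.png

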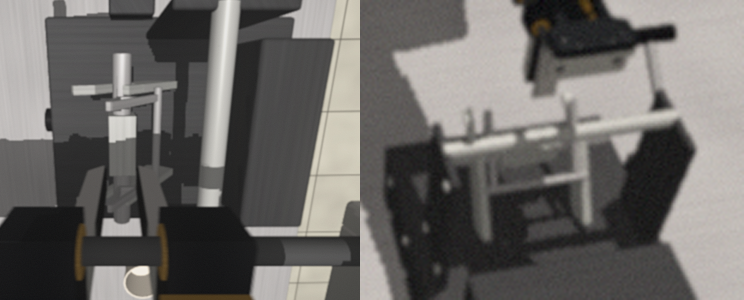

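Both views show the spindle in the forks with the jaw strips over its journals. Next I check the depth and press it home with closed fingers.

```bash
python3 - <<'E'
from h import *
f=np.load('w5.npz');S=(cloud(f['d'],f)-CL)@RS*1000
# hub pixels: crop(120,145)->(320,205)
for v in(185,195,205,215,225,235): print(v,S[v,322].round(1),end=' ')
print();
h=(abs(S[...,1])<27)&(abs(S[...,0])<30)&(S[...,2]>-5)&(S[...,2]<40);h[:,:300]=0;h[:,345:]=0;q=S[h];print(len(q),np.median(q,0),q.min(0),q.max(0))
for v in(117,123,128): print(v,S[v,322].round(1))
E
python3 -m handwheel '[{"fingers":-1,"x":0.002,"y":0,"z":0,"spin":8.5},{"fingers":-1,"x":0.002,"y":0,"z":0,"spin":17},{"fingers":-1,"x":0.002,"y":0,"z":0,"spin":25.5},{"fingers":-1,"x":0.002,"y":0,"z":0,"spin":34},{"fingers":-1,"x":0.002,"y":0,"z":0,"spin":42.5},{"fingers":-1,"x":0.002,"y":0,"z":0,"spin":51},{"fingers":-1,"x":0.002,"y":0,"z":0,"spin":59.5},{"fingers":-1,"x":0.002,"y":0,"z":0,"spin":68},{"fingers":-1,"x":0.002,"y":0,"z":0,"spin":76.5},{"fingers":-1,"x":0.002,"y":0,"z":0,"spin":85}]'
python3 - <<'E'
from h import *
a=cl(0,.001);a[2]+=.013+.019
for dz in(.025,.01,0): go(a+[0,0,dz],YAW-np.pi/2)
E
```

```text
185 [-0.5 21.9  9.4] 195 [-0.5 12.2  9. ] 205 [-0.5  2.1  8.2] 215 [-0.5 -7.4 10.2] 225 [ -0.5 -18.2   8.6] 235 [ -0.5 -28.9   8. ] 
1456 [0.41374754 1.35249026 9.29001061] [-12.91218906 -26.97638208   6.53249181] [13.10547452 26.8311187  11.44050895]
117 [-0.6 83.1  4.5]
123 [-0.6 78.   3.7]
128 [-0.6 73.6  4.8]
time_s: 11.45
ee_pos: [0.6248, 0.0988, 0.2891]
eef_rot: [-1.573, -0.0, -1.505]
force: [-0.1, -0.5, -0.0]
grip_width: 0.0006
t 11.45 shift xyz [-0.0007  0.044  -0.0002] spin 4.7 F [-0.1 -0.5 -0. ] w 0.0006 pos [0.6248 0.0988 0.2891] yaw -1.5048
t 11.45 shift xyz [-0.0007  0.059  -0.0001] spin 4.7 F [-0.1 -0.5 -0. ] w 0.0006 pos [0.6248 0.0988 0.2891] yaw -1.5048
t 11.45 shift xyz [-0.0007  0.069  -0.0001] spin 4.7 F [-0.1 -0.5 -0. ] w 0.0006 pos [0.6248 0.0988 0.2891] yaw -1.5048
```

```bash
python3 -m handwheel '[{"fingers":-1,"x":-0.0007,"y":0.02,"z":0,"spin":4.7},{"fingers":-1,"x":-0.0007,"y":0.04,"z":0,"spin":4.7},{"fingers":-1,"x":-0.0007,"y":0.055,"z":0,"spin":4.7},{"fingers":-1,"x":-0.0007,"y":0.063,"z":0,"spin":4.7},{"fingers":-1,"x":-0.0007,"y":0.067,"z":0,"spin":4.7},{"fingers":-1,"x":-0.0007,"y":0.069,"z":0,"spin":4.7},{"fingers":-1,"x":-0.0007,"y":0.071,"z":0,"spin":4.7},{"fingers":-1,"x":-0.0007,"y":0.072,"z":0,"spin":4.7},{"fingers":-1,"x":-0.0007,"y":0.073,"z":0,"spin":4.7},{"fingers":-1,"x":-0.0007,"y":0.0735,"z":0,"spin":4.7}]'
python3 -c "
from h import *
where(.032)"
```

```text
time_s: 12.45
ee_pos: [0.625, 0.0995, 0.217]
eef_rot: [-1.571, 0.0, -1.581]
force: [0.3, -0.3, -0.2]
grip_width: 0.0006
clip x,z -0.0013 -0.0018 F [ 0.3 -0.3 -0.2] w 0.000629200501805912 [0.62497811 0.09949839 0.21699608]
```

```bash
python3 -m handwheel '[{"fingers":-1,"x":0,"y":0.001,"z":0.0005,"spin":0},{"fingers":-1,"x":0,"y":0.002,"z":0.001,"spin":0},{"fingers":-1,"x":0,"y":0.003,"z":0.0015,"spin":0},{"fingers":-1,"x":0,"y":0.0035,"z":0.002,"spin":0},{"fingers":-1,"x":0,"y":0.004,"z":0.002,"spin":0},{"fingers":-1,"x":0,"y":0.0045,"z":0.0025,"spin":0},{"fingers":-1,"x":0,"y":0.005,"z":0.0025,"spin":0},{"fingers":-1,"x":0,"y":0.0055,"z":0.003,"spin":0},{"fingers":-1,"x":0,"y":0.006,"z":0.003,"spin":0},{"fingers":-1,"x":0,"y":0.006,"z":0.003,"spin":0}]'
python3 -c "
from h import *
where(.032)"
```

```text
time_s: 13.45
ee_pos: [0.6281, 0.0996, 0.2169]
eef_rot: [-1.566, 0.0, -1.581]
force: [-18.9, -3.3, 40.6]
grip_width: 0.0006
clip x,z 0.0012 -0.0037 F [-18.9  -3.3  40.6] w 0.0006305080026993702 [0.62814527 0.09956037 0.21686429]
```

Pressing gave 40 N reacting along the slot with no travel, so the spindle is home. I'll lift off, look, and go above the lever handle.

```bash
python3 -m handwheel '[{"fingers":-1,"x":0,"y":-0.01,"z":-0.003,"spin":0},{"fingers":-1,"x":0,"y":-0.03,"z":-0.003,"spin":0},{"fingers":-1,"x":0,"y":-0.06,"z":-0.003,"spin":0},{"fingers":-1,"x":0,"y":-0.08,"z":-0.003,"spin":0},{"fingers":-1,"x":0,"y":-0.08,"z":-0.03,"spin":0},{"fingers":-1,"x":0,"y":-0.08,"z":-0.06,"spin":0},{"fingers":-1,"x":0,"y":-0.08,"z":-0.09,"spin":0},{"fingers":-1,"x":0,"y":-0.08,"z":-0.11,"spin":0},{"fingers":-1,"x":0,"y":-0.08,"z":-0.11,"spin":0},{"fingers":-1,"x":0,"y":-0.08,"z":-0.11,"spin":0}]'
python3 - <<'E'
from h import *
p,d=cams.camera('top');c=cams.get_calibration('top');s,ds=cams.camera('scene');cs=cams.get_calibration('scene')
cv2.imwrite('pics/t6.png',np.hstack([cv2.resize(q,(400,300),interpolation=cv2.INTER_CUBIC)[...,::-1] for q in(p[95:200,195:335],s[165:270,315:455])]))
for dd,cc in((d,c),(ds,cs)):
    S=(cloud(dd,cc)-CL)@RS*1000
    h=(abs(S[...,1])<28)&(S[...,2]>-8)&(S[...,2]<30)&(abs(S[...,0])<30);q=S[h];print(len(q),np.median(q,0).round(1) if len(q) else 0)
    e=(abs(S[...,0])<20)&(S[...,1]>62)&(S[...,1]<95)&(S[...,2]>-20)&(S[...,2]<30);q=S[e];print('L',len(q),q.max(0).round(1) if len(q) else 0)
    e=(abs(S[...,0])<20)&(S[...,1]<-62)&(S[...,1]>-95)&(S[...,2]>-20)&(S[...,2]<30);q=S[e];print('R',len(q),q.min(0).round(1) if len(q) else 0)
P=wor([-.138,.172,.212]);print(P);go(P+[0,0,.010+.019+.012],YAW-np.pi/2)
E
```

```text
time_s: 14.45
ee_pos: [0.5182, 0.1006, 0.2913]
eef_rot: [-1.57, 0.0, -1.581]
force: [-0.7, 0.2, -0.3]
grip_width: 0.0006
92 [ -2.  -19.4   8.4]
L 0 0
R 86 [-11.6 -86.8  -6.3]
113 [13.2  1.4  1.7]
L 27 [ 9.6 83.9  4.5]
R 22 [  5.4 -77.8  -7.3]
[0.51768247 0.27111825 0.212     ]
t 14.55 shift xyz [-0.1706  0.0377 -0.0026] spin 0.3 F [-0.  -0.1  0. ] w 0.0008 pos [0.5186 0.1005 0.2907] yaw -1.5808
```

View pics/t6.png

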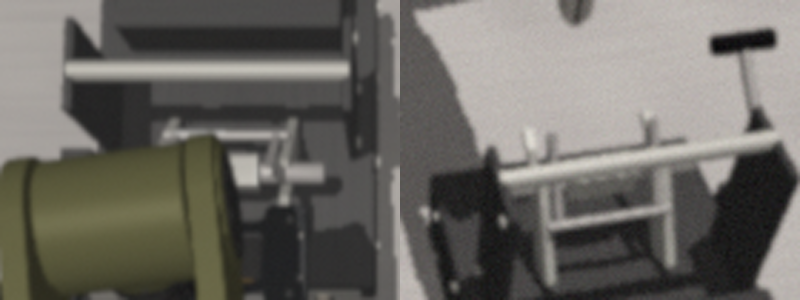

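The scene view shows the handle at rest at (743,42). In the top view the hub is in the clip under the jaw strips at (240,170). Now to the lever.

```bash
python3 -m handwheel '[{"fingers":-1,"x":-0.02,"y":0,"z":-0.002,"spin":0},{"fingers":-1,"x":-0.055,"y":0,"z":-0.002,"spin":0},{"fingers":-1,"x":-0.09,"y":0,"z":-0.002,"spin":0},{"fingers":-1,"x":-0.125,"y":0,"z":-0.002,"spin":0},{"fingers":-1,"x":-0.155,"y":0,"z":-0.002,"spin":0},{"fingers":-1,"x":-0.1706,"y":0,"z":-0.002,"spin":0},{"fingers":-1,"x":-0.1706,"y":0.015,"z":-0.002,"spin":0},{"fingers":-1,"x":-0.1706,"y":0.03,"z":-0.002,"spin":0},{"fingers":-1,"x":-0.1706,"y":0.0377,"z":-0.002,"spin":0},{"fingers":-1,"x":-0.1706,"y":0.0377,"z":-0.002,"spin":0}]'
python3 -m handwheel '[{"fingers":-1,"x":0,"y":0.012,"z":0,"spin":0},{"fingers":-1,"x":0,"y":0.024,"z":-0.008,"spin":0},{"fingers":-1,"x":0,"y":0.036,"z":-0.014,"spin":0},{"fingers":-1,"x":0,"y":0.05,"z":-0.021,"spin":0},{"fingers":-1,"x":0,"y":0.063,"z":-0.025,"spin":0},{"fingers":-1,"x":0,"y":0.076,"z":-0.029,"spin":0},{"fingers":-1,"x":0,"y":0.088,"z":-0.031,"spin":0},{"fingers":-1,"x":0,"y":0.097,"z":-0.032,"spin":0},{"fingers":-1,"x":0,"y":0.097,"z":-0.032,"spin":0},{"fingers":-1,"x":0,"y":0.097,"z":-0.032,"spin":0}]'
python3 - <<'E'
from h import *
P=wor([-.02-.150*np.cos(.063),.172,.120+.15*np.sin(.063)]);go(P+[0,0,.029],YAW-np.pi/2)
s,ds=cams.camera('scene');cs=cams.get_calibration('scene');t,dt=cams.camera('top');ct=cams.get_calibration('top')
cv2.imwrite('pics/l7.png',np.hstack([cv2.resize(q,(400,300),interpolation=cv2.INTER_CUBIC)[...,::-1] for q in(t[140:245,165:305],s[115:220,360:500])]))
E
```

```text
time_s: 15.55
ee_pos: [0.5177, 0.2706, 0.2521]
eef_rot: [-1.573, -0.001, -1.581]
force: [0.3, -0.3, 0.5]
grip_width: 0.0002
time_s: 16.55
ee_pos: [0.4855, 0.2717, 0.1578]
eef_rot: [-1.57, 0.001, -1.581]
force: [-10.0, -2.2, 16.5]
grip_width: 0.0003
t 16.55 shift xyz [ 0.0001 -0.0006  0.0004] spin 0.3 F [-10.   -2.2  16.5] w 0.0003 pos [0.4855 0.2717 0.1578] yaw -1.5808
```

View pics/l7.png

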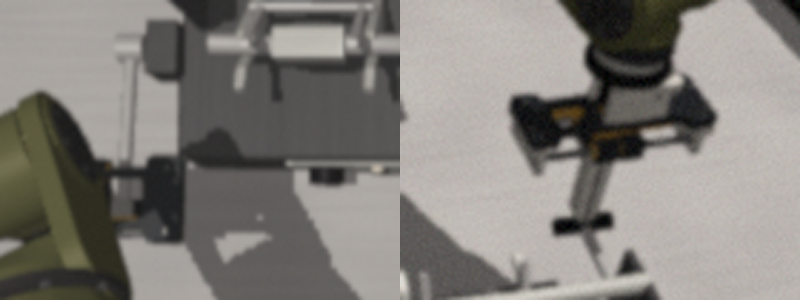

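The tip is on the handle (right view, 583,222), and 16.5 N against the 8 N spring means the stop is reached. The spindle lies across both forks (left view, 210–400, row 42). Now I complete this stroke and do three more for margin.

```bash
python3 -m handwheel '[{"fingers":-1,"x":0,"y":-0.009,"z":0.001,"spin":0},{"fingers":-1,"x":0,"y":-0.021,"z":0.003,"spin":0},{"fingers":-1,"x":0,"y":-0.034,"z":0.007,"spin":0},{"fingers":-1,"x":0,"y":-0.047,"z":0.011,"spin":0},{"fingers":-1,"x":0,"y":-0.061,"z":0.018,"spin":0},{"fingers":-1,"x":0,"y":-0.073,"z":0.024,"spin":0},{"fingers":-1,"x":0,"y":-0.085,"z":0.032,"spin":0},{"fingers":-1,"x":0,"y":-0.097,"z":0.032,"spin":0},{"fingers":-1,"x":0,"y":-0.097,"z":0.032,"spin":0},{"fingers":-1,"x":0,"y":-0.097,"z":0.032,"spin":0}]'
python3 - <<'E'
from h import *
t,dt=cams.camera('top');W=cloud(dt,cams.get_calibration('top'))
m=(abs(W[...,1]-.271)<.028)&(abs(W[...,0]-.518)<.04)&(W[...,2]>.1)&(W[...,2]<.235)&(t.max(-1)<70);print(m.sum(),np.median(W[m],0) if m.any() else '')
E
python3 -m handwheel '[{"fingers":-1,"x":0,"y":0.012,"z":0,"spin":0},{"fingers":-1,"x":0,"y":0.024,"z":-0.008,"spin":0},{"fingers":-1,"x":0,"y":0.036,"z":-0.014,"spin":0},{"fingers":-1,"x":0,"y":0.05,"z":-0.021,"spin":0},{"fingers":-1,"x":0,"y":0.063,"z":-0.025,"spin":0},{"fingers":-1,"x":0,"y":0.076,"z":-0.029,"spin":0},{"fingers":-1,"x":0,"y":0.088,"z":-0.031,"spin":0},{"fingers":-1,"x":0,"y":0.097,"z":-0.032,"spin":0},{"fingers":-1,"x":0,"y":0.098,"z":-0.032,"spin":0},{"fingers":-1,"x":0,"y":0.098,"z":-0.032,"spin":0}]'
python3 -m handwheel '[{"fingers":-1,"x":0,"y":-0.009,"z":0.001,"spin":0},{"fingers":-1,"x":0,"y":-0.021,"z":0.003,"spin":0},{"fingers":-1,"x":0,"y":-0.034,"z":0.007,"spin":0},{"fingers":-1,"x":0,"y":-0.047,"z":0.011,"spin":0},{"fingers":-1,"x":0,"y":-0.061,"z":0.018,"spin":0},{"fingers":-1,"x":0,"y":-0.073,"z":0.024,"spin":0},{"fingers":-1,"x":0,"y":-0.085,"z":0.032,"spin":0},{"fingers":-1,"x":0,"y":-0.098,"z":0.032,"spin":0},{"fingers":-1,"x":0,"y":-0.098,"z":0.032,"spin":0},{"fingers":-1,"x":0,"y":-0.098,"z":0.032,"spin":0}]'
python3 -m handwheel '[{"fingers":-1,"x":0,"y":0.012,"z":0,"spin":0},{"fingers":-1,"x":0,"y":0.024,"z":-0.008,"spin":0},{"fingers":-1,"x":0,"y":0.036,"z":-0.014,"spin":0},{"fingers":-1,"x":0,"y":0.05,"z":-0.021,"spin":0},{"fingers":-1,"x":0,"y":0.063,"z":-0.025,"spin":0},{"fingers":-1,"x":0,"y":0.076,"z":-0.029,"spin":0},{"fingers":-1,"x":0,"y":0.088,"z":-0.031,"spin":0},{"fingers":-1,"x":0,"y":0.097,"z":-0.032,"spin":0},{"fingers":-1,"x":0,"y":0.098,"z":-0.032,"spin":0},{"fingers":-1,"x":0,"y":0.098,"z":-0.032,"spin":0}]'
python3 -m handwheel '[{"fingers":-1,"x":0,"y":-0.009,"z":0.001,"spin":0},{"fingers":-1,"x":0,"y":-0.021,"z":0.003,"spin":0},{"fingers":-1,"x":0,"y":-0.034,"z":0.007,"spin":0},{"fingers":-1,"x":0,"y":-0.047,"z":0.011,"spin":0},{"fingers":-1,"x":0,"y":-0.061,"z":0.018,"spin":0},{"fingers":-1,"x":0,"y":-0.073,"z":0.024,"spin":0},{"fingers":-1,"x":0,"y":-0.085,"z":0.032,"spin":0},{"fingers":-1,"x":0,"y":-0.098,"z":0.032,"spin":0},{"fingers":-1,"x":0,"y":-0.098,"z":0.032,"spin":0},{"fingers":-1,"x":0,"y":-0.098,"z":0.032,"spin":0}]'
python3 -m handwheel '[{"fingers":-1,"x":0,"y":0.012,"z":0,"spin":0},{"fingers":-1,"x":0,"y":0.024,"z":-0.008,"spin":0},{"fingers":-1,"x":0,"y":0.036,"z":-0.014,"spin":0},{"fingers":-1,"x":0,"y":0.05,"z":-0.021,"spin":0},{"fingers":-1,"x":0,"y":0.063,"z":-0.025,"spin":0},{"fingers":-1,"x":0,"y":0.076,"z":-0.029,"spin":0},{"fingers":-1,"x":0,"y":0.088,"z":-0.031,"spin":0},{"fingers":-1,"x":0,"y":0.097,"z":-0.032,"spin":0},{"fingers":-1,"x":0,"y":0.098,"z":-0.032,"spin":0},{"fingers":-1,"x":0,"y":0.098,"z":-0.032,"spin":0}]'
python3 -m handwheel '[{"fingers":-1,"x":0,"y":-0.009,"z":0.001,"spin":0},{"fingers":-1,"x":0,"y":-0.021,"z":0.003,"spin":0},{"fingers":-1,"x":0,"y":-0.034,"z":0.007,"spin":0},{"fingers":-1,"x":0,"y":-0.047,"z":0.011,"spin":0},{"fingers":-1,"x":0,"y":-0.061,"z":0.018,"spin":0},{"fingers":-1,"x":0,"y":-0.073,"z":0.024,"spin":0},{"fingers":-1,"x":0,"y":-0.085,"z":0.032,"spin":0},{"fingers":-1,"x":0,"y":-0.11,"z":0.032,"spin":0},{"fingers":-1,"x":0,"y":-0.14,"z":0.03,"spin":0},{"fingers":-1,"x":0,"y":-0.14,"z":0.03,"spin":0}]'
```

```text
time_s: 17.65
ee_pos: [0.5173, 0.2711, 0.2528]
eef_rot: [-1.571, -0.0, -1.581]
force: [-0.1, -0.2, 0.5]
grip_width: 0.0003
4 [0.52680476 0.26522135 0.21343028]
time_s: 18.7
ee_pos: [0.4848, 0.2718, 0.1569]
eef_rot: [-1.571, 0.001, -1.58]
force: [-16.2, -3.9, 32.7]
grip_width: 0.0003
time_s: 19.7
ee_pos: [0.5171, 0.2712, 0.2524]
eef_rot: [-1.572, -0.0, -1.581]
force: [0.4, -0.2, -0.8]
grip_width: 0.0007
time_s: 20.7
ee_pos: [0.4847, 0.2717, 0.1568]
eef_rot: [-1.571, 0.001, -1.58]
force: [-16.9, -4.5, 33.5]
grip_width: 0.0006
time_s: 21.7
ee_pos: [0.5171, 0.2712, 0.2523]
eef_rot: [-1.572, -0.0, -1.581]
force: [-0.3, 0.5, 0.4]
grip_width: 0.0008
time_s: 22.7
ee_pos: [0.4847, 0.2718, 0.1568]
eef_rot: [-1.571, 0.001, -1.58]
force: [-17.4, -6.1, 33.9]
grip_width: 0.0003
time_s: 23.7
ee_pos: [0.5161, 0.2716, 0.2976]
eef_rot: [-1.567, 0.002, -1.581]
force: [0.4, -0.3, -0.2]
grip_width: 0.0008
```

```bash
python3 -m handwheel '[{"fingers":-1,"x":0,"y":-0.01,"z":-0.03,"spin":0},{"fingers":-1,"x":0,"y":-0.02,"z":-0.06,"spin":0},{"fingers":-1,"x":-0.02,"y":-0.03,"z":-0.09,"spin":0},{"fingers":-1,"x":-0.04,"y":-0.03,"z":-0.12,"spin":0},{"fingers":-1,"x":-0.06,"y":-0.03,"z":-0.14,"spin":0},{"fingers":-1,"x":-0.06,"y":-0.03,"z":-0.14,"spin":0},{"fingers":-1,"x":-0.06,"y":-0.03,"z":-0.14,"spin":0},{"fingers":-1,"x":-0.06,"y":-0.03,"z":-0.14,"spin":0},{"fingers":-1,"x":-0.06,"y":-0.03,"z":-0.14,"spin":0},{"fingers":-1,"x":-0.06,"y":-0.03,"z":-0.14,"spin":0}]'
python3 - <<'E'
from h import *
p,d=cams.camera('top');c=cams.get_calibration('top');s,ds=cams.camera('scene')
a=cv2.resize(p[95:215,180:340],(640,480),interpolation=cv2.INTER_CUBIC)[...,::-1]
b=np.vstack([p[::4,::4],s[::4,::4],np.zeros((280,160,3),np.uint8)])[...,::-1]
cv2.imwrite('pics/f8.png',np.hstack([a,b]))
W=cloud(d,c);S=(W-CL)@RS*1000
h=(abs(S[...,1])<25)&(S[...,2]>2)&(S[...,2]<25)&(abs(S[...,0])<25);q=S[h];print('hub',len(q),np.median(q,0).round(1))
for n,lo,hi in(('L',62,95),('R',-95,-62)):
    e=(abs(S[...,0])<12)&(S[...,1]>lo)&(S[...,1]<hi)&(S[...,2]>-20)&(S[...,2]<30);q=S[e];print(n,len(q),np.median(q,0).round(1),np.percentile(q[:,2],95).round(1),q[:,1].min().round(),q[:,1].max().round())
S=sea(W)*1000
e=(abs(abs(S[...,1])-46)<6)&(S[...,2]>225)&(S[...,2]<260)&(S[...,0]<0);print('jaw',S[e].min(0),S[e].max(0))
e=(abs(S[...,1]-172)<30)&(S[...,2]>150)&(S[...,0]<-120)&(p.max(-1)<70);print('handle',e.sum(),np.median(S[e],0))
old=np.load('top1.npz')['p']
for n,lo,hi in(('lid',(5,150,150),(14,255,255)),('cap',(20,150,100),(30,255,255))):
    for im in(old,p):
        m=cv2.inRange(cv2.cvtColor(im,cv2.COLOR_RGB2HSV),lo,hi);M=cv2.moments(m);print(n,M['m10']/M['m00'],M['m01']/M['m00'])
print('cup diff',cv2.absdiff(old[135:170,365:402],p[135:170,365:402]).mean())
E
```

```text
time_s: 24.7
ee_pos: [0.3767, 0.3321, 0.3248]
eef_rot: [-1.571, -0.0, -1.582]
force: [-0.1, 0.4, -0.1]
grip_width: 0.0008
hub 238 [-1.9 -0.3  9. ]
L 64 [-3.4 73.4  3.6] 6.0 62.0 85.0
R 85 [ -3.5 -74.9   2.8] 6.7 -87.0 -63.0
jaw [-41.72323459 -45.81969688 225.09974889] [-31.76786352  48.66606134 239.07338414]
handle 3385 [-275.66190621  167.33083246  578.59837172]
lid 446.82398956975226 215.1799217731421
lid 446.7903645833333 215.15234375
cap 436.0854368932039 117.33980582524272
cap 436.05405405405406 117.38996138996139
cup diff 3.8504504504504506
```

View pics/f8.png

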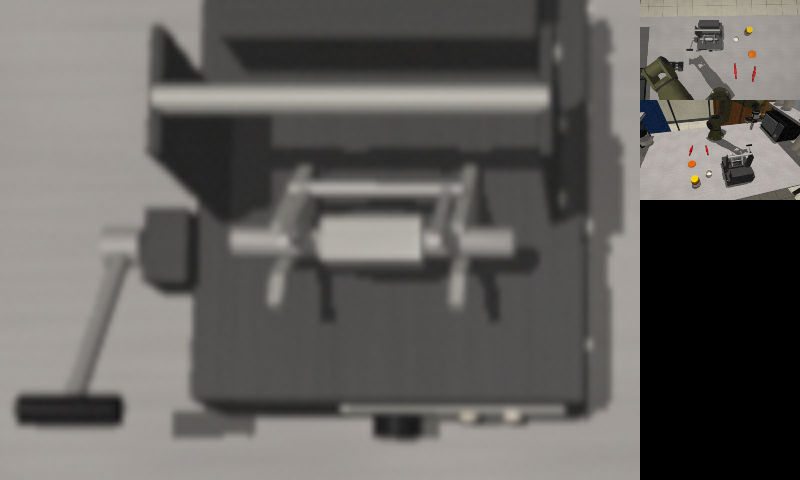

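The final view shows the spindle level across both forks (230–515, row 240), its hub centred, and both jaw strips shut over the journals. The handle is back at rest at (70,408), and nothing else has moved.

```bash
python3 -c "
from station import workorder
print(workorder.hand_in())"
```

```text
the job is handed in; nothing more can be done
None
```

The spindle is seated in both forks with the jaw shut, the lever has had four strokes, and the job is handed in. The last clock reading, just before the final pictures, was 24.7 s.

**What I did:**
- **First grasp:** it missed because I lifted before the fingers had closed. The spindle was not moved, and the second grasp held.
- **Insertion:** I pushed the spindle past the jaw nose with the gripper upright, stopping short of the guide bar. I then released it and pressed the hub with closed fingers; it held at about 45 N and did not move.
- **Lever:** I pumped it four times. At the bottom of each stroke the upward reaction was 16 to 34 N, against about 8 N for the spring alone, so the stop was reached. Between strokes the tip was lifted clear each time.

**Last checks:**
- **Spindle and jaw:** the hub is level and centred to within about 1 mm along its axis. The jaw top is back at its starting position.
- **Other objects:** the lid and syrup cap moved less than 0.1 pixel in the top picture, and the cup looks unchanged.
- **Robot:** it is clear of everything.

**Checks that failed or disagreed:**
- **Spindle height:** it reads 3 to 4 mm lower than my estimate of the clip's home point. I put this down to my estimate, since the spindle was hard against the slot floor.
- **Lever at rest:** my depth checks on the handle did not work. The one between strokes found only 4 pixels and the final one picked up the arm, so the lever's return to rest is judged from the last picture only.

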